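# Lock the eccentric roll arbor

## Robot

A 6-joint arm with a two-finger parallel gripper is mounted at the origin on a cart in front of the work surface, level with it; the furniture and walls round the work are solid. World frame = base frame: x ahead of the robot, y to its left, z up, the work surface at z = 0. Lengths are in mm, angles in rad, forces in N, time in s.
With the tool pointing down it reaches from about 300 to 775 mm from the base axis. Payload 14.6 kg.
Tool frame: the origin (TCP) lies midway between the tips of the shut fingers; the grasp point (between the pads) lies grasp_offset behind it (grasp_offset is the distance from the TCP to the grasp point, in mm); z points along the fingers, y is the line along which they close (so a half turn about z gives the same grasp; the last joint's range is limited). The gripper opens to 94 mm and grips with 3 to 60 N. Pads are 16 mm wide; open, the fingers measure 119 mm over their backs; the gripper's body (75 mm by 177 mm) begins 78 mm behind the grasp point.
Start: joints at [-1.273, 0.3, 1.521, -0, 1.321, -0.067], TCP at [196.212, -513.8, 205.446] pointing down, gripper open.
Joint ranges: [-3.03, 3.03], [-0.79, 2.21], [0.23, 2.52], [-1.04, 4.18], [0, 3.07], [-2.55, 2.55]. Speed limits (rad/s): [2.22, 2.22, 2.57, 3.14, 3.14, 3.14].

## Interface

Orientations are given as [roll, pitch, yaw] about the fixed x, y, z axes, in that order (R = Rz(yaw) Ry(pitch) Rx(roll)).
In Python, from cell import * gives the robot as it stands. The module is installed in compiled form; this text tells all that it offers.
- The arm moves only by the shell command python3 -m jog 'ROWS' [FORCE]. ROWS is JSON, a list of rows, each a list of 3 entries, a list of its own where there are three numbers: the finger opening in mm, from 0 to 94, then the shift along the tool's x, y, z in units of 50 mm (1.0 is 50 mm), then the turn about the tool's z in units of 180 degrees (1.0 is 180 degrees). In form: [[fingers, [dx, dy, dz], twist], ...]. A call has 1 to 20 rows; each row shifts and turns the commanded pose from where the row before left it, along the tool's axes as they then stand; what a row does not reach is not made up. A row lasts 1/10 s, in which the tool goes at most 50 mm and 8.59 degrees, less where a joint would pass 70% of its speed; a pose out of reach is approached as far as the arm can. A call with a number of a shift or a turn outside -1 to 1 is refused whole. A call with a gripper value outside its range is refused whole. The fingers move at their own pace and stop on an object; FORCE is the grip in N (left out, the last holds). Time passes only in rows, so rows that do not move let the fingers close. It gives the time, the measured TCP pose, the force, the opening and the grip force at its end, in the units of the state.
- read_state(): the state, without advancing time (a new reading comes with each control period).
- camera(name): name is "scene" or "top"; returns the picture (480x640x3 uint8, red, green, blue); there is no depth.
- calibration(name): a dict with "mtx" (3x3 intrinsics, pixels), "cam_to_world" (4x4, takes a point from camera to world coordinates). Camera axes: x right, y down, z forward; pixel columns grow to the right and rows downward; lengths in mm; the calibration is good to about 2 mm. A picture is of the moment at which its call begins. calibration takes no time and is no camera call.
- sign_off(): hands the job in; it is judged then, once.
Trained networks look in the newest picture that a camera, given by its name, has taken for a name from the list of things; names that differ only in an ending like _2 or _b are one class to them, and where a whole thing is asked for, a point or a joint stands for the part that bears it (a point fixed in the world has none). Each returns a list of dicts, best first, with "conf" (0 to 1); they miss things now and then, are a little off and sometimes report something else, mostly with a low value. They report only what shows in the picture. A call takes as long as a camera call.
- regions_of(camera, query): "pixels" (480x640 bool, what is visible of it) and "rect" ([centre column, centre row, width, height] in pixels, round what is visible of it).
The state is a dict: "clock": time; "joints": joint angles; "qd": joint speeds; "effort": joint torques, N m; "eef_pos": TCP position; "eef_rot": TCP orientation; "wrist_force": force on the tool from outside, world axes, zero at the start; "moment": the same for the moment, N m; "finger_gap": finger opening in mm; "finger_force": force on a finger pad.
Only numpy, scipy, OpenCV 4.12 (cv2) and the standard library are available. Lean on these libraries where they do the work, as an engineer would, in place of code of your own. Each camera call takes 0.05 s, during which the arm holds its last target. There are 200 camera calls.

## Task

Swing the ball lever of the roll holder upright so that the flat on its arbor faces straight up under the setscrew, and let go. Then take the larger T-handle hex key from the wooden stand, fit it fully into the setscrew on top of the bearing block and turn it clockwise until the screw seats on the flat and is nipped up to about half a newton metre, never more than one. Leave the key standing in the screw and do not disturb anything else.

Things in the scene. Friction and masses are not known exactly. Their poses are not given: they have to be found in the camera images.
- roll_holder: the roll holder, fixed to the bench: green base plate 124 x 236 x 12 mm with a green bearing block 64 x 52 mm on its middle, block top 92 mm above the bench. Origin at the centre of the plate's underside, straight below the setscrew; y axis along the arbor toward the lever end, z up. The other end carries a tape roll 64 mm in diameter.
- arbor (a joint): angle of the arbor, a 40 mm steel shaft along the holder's y axis, 45 mm above the bench, turning in the block (-0.7 to 1.4 rad; stiff, about 4 N at the ball; stays where left). 0 = lever upright, the arbor's 11 mm wide flat facing straight up under the setscrew; positive = lever leaning to the holder's -x side. A slight error (0.1 rad) does no harm.
- lever_ball (a point): centre of the black ball, 26 mm in diameter, at the end of the arbor's lever: 80 mm from the arbor's axis and 82 mm along the holder's y axis from the setscrew. The lever's rod below it is 10 mm thick.
- setscrew: M24 setscrew in the 25 mm hole in the block's top. Origin at the mouth of its hex socket, about 4 mm below the block's top; socket 12.8 mm across flats, 15 mm deep, x axis square to a flat, z up. Tightens clockwise from above (3 mm of feed a turn, thread friction about 0.1 N m); its start is not known: it seats on the flat after 1.9 to 2.7 rad; from there the torque rises steeply, by 5 N m a radian.
- large_key_handle (a point): centre of the larger T-handle hex key's black handle, a bar 100 mm long (key's x axis), 16 mm thick (y) and 24 mm high (z, up). The shank under it is a hexagon 12 mm across flats (one pair of flats square to x), its end tapered over 3 mm, which lies 112 mm below this point. About 400 g. It stands loosely in a 16 mm hole, 36 mm deep, of the stand.
- large_key_tip (a point): the middle of the end face of the larger key's shank, axes as for its handle.
- key_stand: the wooden stand 62 x 170 x 46 mm (x, y, z) with two 16 mm holes at 50 mm either side of its middle along y; origin at the centre of its underside. Either hole may hold the larger key.
- small_key: the smaller T-handle key (handle bar 72 x 12 x 18 mm, hexagon 8 mm, too small for the setscrew) in the other hole; origin at the end of its shank. Leave it alone.
- oil_can: green oil can, 56 x 64 x 140 mm, standing behind the key stand; origin at its underside. A bystander.
- small_tin: round white tin, 73 mm in diameter, 31 mm high, lying between the robot and the roll holder; origin at its underside. A bystander.
- bent_key: L-shaped hex key, 42 x 101 x 9 mm, lying on the bench near the robot; origin at its underside. A bystander.
- screw_thread: the setscrew's threaded end below the socket, hidden in the block; same origin, z up. It stops turning when it has seated, while the socket twists on ahead of it by 0.2 rad for every N m.

How it is judged (in metres and radians):
On the way, in this order (a step that is already met when the one before it is completed fails the run):
1. the ball lever stands upright, the flat facing up within 0.13 rad, with the hand off it (value of joint arbor between -0.13 and 0.13 rad and contact force between the fingers and roll_holder below 0.5 N), for 0.2 s.
2. the larger key's shank sits at least 10 mm deep in the setscrew's socket (horizontal distance between large_key_tip and setscrew below 0.004 m and z of large_key_tip in the frame of setscrew below -0.01 m and angle between large_key_tip's own z axis and vertical below 0.3 rad), for 0.1 s.
3. the screw has seated on the flat and is tightened to about 0.3 N m (its socket wound 0.06 rad ahead of its thread) (angle between the x axis of setscrew and the x axis of screw_thread, either way round above 0.06 rad and angle between the x axis of screw_thread and the x axis of roll_holder, either way round below 0.12 rad and value of joint arbor between -0.13 and 0.13 rad), for 0.1 s.
At the end, for the whole second after the job is handed in: the arbor's flat faces up within 0.13 rad, the setscrew's thread is home (within 0.12 rad of seated) and bears on the arbor, and the larger key stands at rest in the screw's socket, at least 10 mm deep and upright within 0.3 rad (all of step 2 and value of joint arbor between -0.13 and 0.13 rad and angle between the x axis of screw_thread and the x axis of roll_holder, either way round below 0.12 rad and contact force between screw_thread and arbor above 0.5 N and linear speed of large_key below 0.02 m/s); the robot touches nothing.
It fails at once if the setscrew is overtightened: more than about 1.05 N m (its socket wound more than 0.21 rad ahead of its thread) (angle between the x axis of setscrew and the x axis of screw_thread, either way round above 0.21 rad).
It fails at once if the smaller key is moved by more than 30 mm (distance of small_key from where it was at the start of the episode above 0.03 m).
It fails at once if the oil can, the tin or the bent key is moved by more than 20 mm (distance of any of oil_can, small_tin, bent_key from where it was at the start of the episode above 0.02 m).
It also fails if it takes over 72 s, if anything falls off the work surface, if the arm or the gripper's body presses on something with over 40 N, if the wrist force passes 120 N, or if a joint passes its speed limit or range.

## Working session

There is one attempt and no reset: what is moved stays moved. The work goes in short steps, Python scripts to look and compute and a shell command to move; the robot and the scene stay as the last step left them, time stands still between calls to the robot, and variables do not carry over. Pictures are saved under pics/ and viewed, at most 10 in all, crops included, and the job is handed in when it is done.

```bash
mkdir -p pics
python3 - <<'E'
from cell import *
import cv2,numpy as np
s=read_state();print(s)
for n in("scene","top"):
    im=camera(n);cv2.imwrite(f"pics/{n}0.png",im[:,:,::-1]);c=calibration(n);print(n,np.round(c["mtx"],1).tolist(),np.round(c["cam_to_world"],3).tolist())
    for q in["roll_holder","lever_ball","setscrew","large_key_handle","key_stand","small_key","oil_can","small_tin","bent_key","arbor"]:
        r=regions_of(n,q);print(q,[(round(d["conf"],2),np.round(d["rect"]).tolist(),int(d["pixels"].sum())) for d in r[:3]])
E
```

```text
{'clock': 0.0, 'joints': array([-1.27261359e+00,  3.00426462e-01,  1.52159462e+00,  2.28652031e-05,
        1.32070771e+00, -6.65981414e-02]), 'qd': array([ 5.43525576e-05, -6.34856944e-05,  8.84566633e-04, -4.76537804e-04,
        4.23265523e-04, -3.62610851e-04]), 'effort': array([ 7.77313089e-04, -5.31810236e+01, -3.52733588e+01,  7.08359038e-02,
        2.43939750e-02, -1.45498775e-04]), 'eef_pos': array([ 196.13391187, -513.55112153,  204.90509006]), 'eef_rot': array([-3.14046050e+00, -9.77073038e-05,  3.64775153e-01]), 'wrist_force': array([ 0.46103848,  0.14082252, -0.00541322]), 'moment': array([-0.01862557,  0.05330371,  0.02384171]), 'finger_force': 0.0, 'finger_gap': 94.55093042851162}
scene [[578.5, 0.0, 316.9], [0.0, 578.5, 237.4], [0.0, 0.0, 1.0]] [[-0.79, -0.284, 0.544, -59.054], [-0.613, 0.393, -0.685, 640.938], [-0.019, -0.874, -0.485, 588.705], [0.0, 0.0, 0.0, 1.0]]
roll_holder [(0.65, [256.0, 286.0, 130.0, 106.0], 7055)]
lever_ball [(0.84, [258.0, 271.0, 88.0, 73.0], 2042)]
setscrew [(0.49, [259.0, 254.0, 12.0, 8.0], 75)]
large_key_handle [(0.55, [344.0, 211.0, 39.
[... 460 characters left out ...]
9], [-1.0, -0.005, 0.013, -86.689], [-0.012, -0.105, -0.994, 1260.979], [0.0, 0.0, 0.0, 1.0]]
roll_holder [(0.82, [277.0, 213.0, 116.0, 65.0], 6447)]
lever_ball [(0.7, [273.0, 220.0, 95.0, 55.0], 1639), (0.5, [395.0, 233.0, 87.0, 47.0], 2210)]
setscrew [(0.44, [272.0, 206.0, 12.0, 14.0], 114)]
large_key_handle [(0.73, [373.0, 225.0, 14.0, 51.0], 427)]
key_stand [(0.7, [394.0, 232.0, 91.0, 45.0], 2277)]
small_key [(0.68, [421.0, 233.0, 11.0, 34.0], 258)]
oil_can [(0.83, [427.0, 179.0, 37.0, 32.0], 719)]
small_tin [(0.83, [279.0, 295.0, 36.0, 32.0], 998)]
bent_key [(0.57, [348.0, 295.0, 38.0, 38.0], 236)]
arbor [(0.96, [273.0, 220.0, 92.0, 57.0], 1777), (0.16, [349.0, 295.0, 38.0, 41.0], 270)]
```

Run:
```python
import cv2,numpy as np
a=cv2.imread("pics/top0.png")[150:350,200:467];b=cv2.imread("pics/scene0.png")[150:350,180:447]
cv2.imwrite("pics/c0.png",cv2.resize(a,(800,600),interpolation=2));cv2.imwrite("pics/c1.png",cv2.resize(b,(800,600),interpolation=2))
```

```text
(no output)
```

View pics/c0.png

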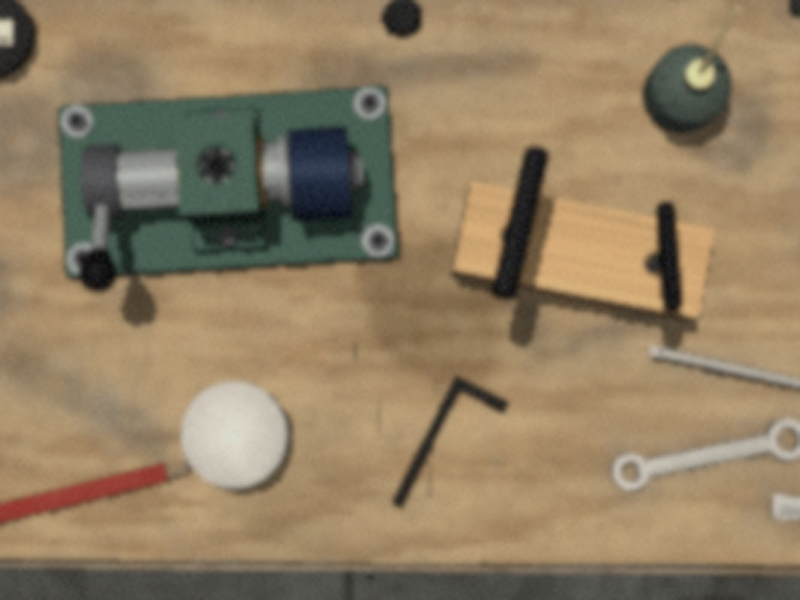

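View pics/c1.png

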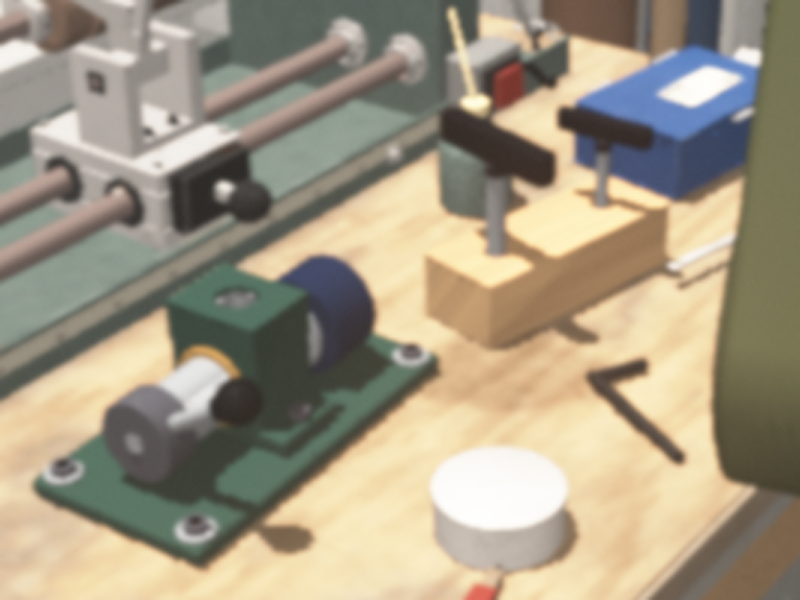

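```bash
cat > h.py <<'E'
from cell import *
import cv2,numpy as np
def ray(n,p):
    c=calibration(n);T=c["cam_to_world"];d=T[:3,:3]@np.linalg.inv(c["mtx"])@[p[0],p[1],1];return T[:3,3],d
def onz(n,p,z):
    o,d=ray(n,p);return o+d*(z-o[2])/d[2]
def tri(p1,p2):
    A=[];b=[]
    for n,p in(("top",p1),("scene",p2)):
        o,d=ray(n,p);d=d/np.linalg.norm(d);P=np.eye(3)-np.outer(d,d);A.append(P);b.append(P@o)
    x=np.linalg.lstsq(np.vstack(A),np.hstack(b),rcond=None)[0];return x,np.linalg.norm(np.vstack(A)@x-np.hstack(b))
def proj(n,X):
    c=calibration(n);q=np.linalg.inv(c["cam_to_world"])@np.r_[X,1];q=c["mtx"]@q[:3];return q[:2]/q[2]
E
python3 - <<'E'
from h import *
np.set_printoptions(precision=1,suppress=True)
t=lambda x,y:(200+x/3,150+y/3)
print("ball",tri(t(98,270),(259,283.3)))
print("screw top",onz("top",t(216,165),90),"scene",onz("scene",(180+237/3,150+298/3),90))
for p in[(62,105),(388,88),(398,258),(68,278)]:print("plate",onz("top",t(*p),12))
a,b=onz("top",t(537,150),134),onz("top",t(506,294),134);print("handle",a,b,(a+b)/2,np.degrees(np.arctan2(*(a-b)[1::-1])),np.linalg.norm(a-b))
print("handle scene tri",tri(((t(521.5,222))),(180+497/3,150+147/3)))
for p in[(472,184),(714,228),(697,318)]:print("stand",onz("top",t(*p),46))
a,b=onz("top",t(666,205),100),onz("top",t(673,308),100);print("small",a,b)
for n in("top","scene"):
  camera(n)
  for q in("large_key_handle","setscrew","roll_holder"):
    r=regions_of(n,q)
    if r:
      m=cv2.moments(r[0]["pixels"].astype(np.uint8),True);p=(m["m10"]/m["m00"],m["m01"]/m["m00"]);th=.5*np.arctan2(2*m["mu11"],m["mu20"]-m["mu02"]);print(n,q,r[0]["conf"],np.array(p),np.degrees(th),onz(n,p,122 if "key" in q else 90))
E
```

```text
ball (array([483.5, 104.4,  89. ]), np.float64(1.206052213007983))
screw top [553.   26.9  90. ] scene [555.4  28.1  90. ]
plate [606.7 144.6  12. ]
plate [619.9 -86.9  12. ]
plate [498.8 -94.5  12. ]
plate [483.5 137.4  12. ]
handle [ 557.3 -182.   134. ] [ 465.3 -162.1  134. ] [ 511.3 -172.1  134. ] -12.20688149605687 94.16844851304295
handle scene tri (array([ 513.6, -172.4,  120. ]), np.float64(1.6425889912422456))
stand [ 547.  -144.8   46. ]
stand [ 517.4 -310.    46. ]
stand [ 455.9 -297.6   46. ]
small [ 526.5 -269.   100. ] [ 459.2 -272.8  100. ]
top large_key_handle 0.56 [372.8 225.1] -76.57524407298224 [ 510.3 -170.9  122. ]
top setscrew 0.45 [271.6 204.7] -40.72889950988887 [553.6  27.7  90. ]
top roll_holder 0.7 [275.1 210.7] -5.179953579887248 [541.7  20.6  90. ]
scene large_key_handle 0.68 [345.7 204.4] 66.91259636545071 [ 498.5 -149.3  122. ]
scene setscrew 0.62 [258.4 249.6] -6.3341377533932 [555.7  29.2  90. ]
scene roll_holder 0.77 [259.  285.4] -37.11727662937534 [479.2 110.3  90. ]
```

```bash
python3 -m jog '[[60,[0,0,0],-0.0476],[60,[0,0,0],-0.0476],[60,[0,0,0],-0.0476],[60,[0,0,0],-0.0476],[60,[0,0,0],-0.0476],[60,[0,0,0],-0.0476],[60,[0,0,0],-0.0476],[60,[0,0,0],-0.0476],[60,[0,0,0],-0.0476],[60,[0,0,0],-0.0476],[60,[0,0,0],-0.0476],[60,[0,0,0],-0.0476],[60,[0,0,0],-0.0476],[60,[0,0,0],-0.0476],[60,[0,0,0],-0.0476],[60,[0,0,0],-0.0476],[60,[0,0,0],-0.0476],[60,[0,0,0],-0.0476],[60,[0,0,0],-0.0476]]' 10
cat >> h.py <<'E'
from scipy.spatial.transform import Rotation as Ro
def go(x,y,z,off=0):
    s=read_state();R=Ro.from_euler("xyz",s["eef_rot"]).as_matrix();d=R.T@(np.array([x,y,z-off])-s["eef_pos"]);print("units",np.round(d/50,3),"yaw",round(s["eef_rot"][2],3),"q6",round(s["joints"][5],3))
E
python3 - <<'E'
from h import *
print(grasp_offset);print(read_state()["clock"],read_state()["eef_pos"]);go(483.5,104.4,200)
E
```

```text
clock: 3.4
eef_pos: [271.3, -476.9, 198.7]
eef_rot: [-3.091, -0.081, 3.075]
wrist_force: [0.8, 0.2, 0.2]
finger_gap: 60.1
finger_force: 0.0
18.8
3.4 [ 271.28780245 -476.90399236  198.73304208]
units [-3.453 11.85  -0.907] yaw 3.075 q6 -2.554
```

```bash
python3 -m jog '[[60,[-0.5,0.5,0],0],[60,[-0.5,0.8,0],0],[60,[-0.5,0.8,0],0],[60,[-0.3,0.8,0],0],[60,[-0.2,0.8,0],0],[60,[0,0.8,0],0]]'
python3 - <<'E'
from h import *
print(read_state()["joints"]);go(483.5,104.4,200)
E
```

```text
clock: 4.0
eef_pos: [385.3, -257.6, 179.3]
eef_rot: [-3.093, -0.08, 3.074]
wrist_force: [0.0, 0.8, 0.1]
finger_gap: 60.5
finger_force: 0.0
[-0.61942928  0.16120602  1.75789419 -0.08794463  1.26620636 -2.09674325]
units [-1.436  7.321 -0.891] yaw 3.074 q6 -2.097
```

Run:
```python
from h import *
s=read_state();R=Ro.from_euler("xyz",s["eef_rot"]).as_matrix();print(R.round(4));print(s["joints"])
```

```text
[[-0.9945  0.0632 -0.0832]
 [ 0.067   0.9968 -0.0436]
 [ 0.0802 -0.0489 -0.9956]]
[-0.61942928  0.16120602  1.75789419 -0.08794463  1.26620636 -2.09674325]
```

Run:
```python
from h import *
a=camera("top")[:,:,::-1];b=camera("scene")[:,:,::-1]
cv2.imwrite("pics/f1.png",cv2.resize(np.hstack([a,b]),(800,300),interpolation=3))
print(proj("top",[600,320,300])/[1.6,1.6],proj("scene",[600,320,300])/[1.6,1.6])
```

```text
[51.9830873  98.71507153] [ 37.9815136  117.71097402]
```

View pics/f1.png

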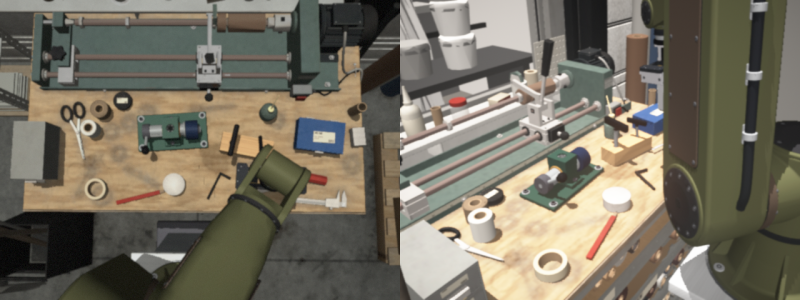

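```bash
python3 -m jog '[[60,[0,0,-0.9],0],[60,[0,0.3,-0.9],0],[60,[0,0.6,-0.7],0],[60,[-0.15,0.8,-0.5],0],[60,[-0.25,0.9,-0.35],0],[60,[-0.25,0.9,-0.35],0],[60,[-0.25,0.9,-0.35],0],[60,[-0.25,0.9,-0.35],0],[60,[-0.25,0.9,-0.35],0],[60,[-0.25,0.9,-0.3],0],[60,[-0.25,0.9,-0.2],0],[60,[-0.25,0.9,-0.1],0],[60,[-0.2,0.9,-0.1],0],[60,[-0.1,0.9,0],0],[60,[0,0.9,0],0]]'
python3 - <<'E'
from h import *
s=read_state();print(s["joints"]);R=Ro.from_euler("xyz",s["eef_rot"]).as_matrix();print(R[:,2])
go(560,295,420)
E
```

```text
clock: 5.6
eef_pos: [567.0, 323.5, 411.9]
eef_rot: [-3.092, -0.081, 3.073]
wrist_force: [1.2, -0.1, 0.5]
finger_gap: 60.3
finger_force: 0.0
[ 0.46320626  0.60726715  0.6210258  -0.00209197  2.00776314 -1.0415344 ]
[-0.08353738 -0.04384127 -0.99553978]
units [ 0.113 -0.585 -0.125] yaw 3.073 q6 -1.042
```

```bash
python3 -m jog '[[60,[-0.44,0.25,0],0],[60,[-0.44,0.25,0],0],[60,[-0.44,0.25,0],0]]'
cat >> h.py <<'E'
def st():
    s=read_state();R=Ro.from_euler("xyz",s["eef_rot"]).as_matrix();print(s["joints"].round(3),"z",R[:,2].round(4),"pos",s["eef_pos"].round(1),"yaw",round(s["eef_rot"][2],3),"F",s["wrist_force"].round(1),"M",s["moment"].round(2),s["clock"])
E
python3 -c "from h import *;st()"
```

```text
clock: 5.9
eef_pos: [623.6, 349.0, 396.4]
eef_rot: [-3.094, -0.079, 3.074]
wrist_force: [-2.6, -1.8, 17.3]
finger_gap: 59.9
finger_force: 0.0
[ 4.600e-01  8.620e-01  2.340e-01 -2.000e-03  2.138e+00 -1.046e+00] z [-0.0815 -0.0425 -0.9958] pos [623.6 349.  396.4] yaw 3.074 F [-2.6 -1.8 17.3] M [ 0.01 -0.07  0.  ] 5.9
```

```bash
python3 -m jog '[[60,[-0.3,0.16,-0.2],0],[60,[-0.3,0.16,-0.2],0]]'; python3 -c "from h import *;st()"
```

```text
clock: 6.1
eef_pos: [630.3, 349.2, 398.0]
eef_rot: [-3.108, -0.056, 3.074]
wrist_force: [-0.4, -0.8, 0.7]
finger_gap: 59.9
finger_force: 0.0
[ 4.550e-01  8.580e-01  2.350e-01 -1.000e-03  2.114e+00 -1.050e+00] z [-0.0577 -0.0294 -0.9979] pos [630.3 349.2 398. ] yaw 3.074 F [-0.4 -0.8  0.7] M [ 0.09 -0.14 -0.  ] 6.1
```

```bash
python3 -m jog '[[60,[-0.3,0.16,-0.2],0],[60,[-0.3,0.16,-0.2],0],[60,[-0.3,0.16,-0.2],0]]'; python3 -c "from h import *;st()"
```

```text
clock: 6.4
eef_pos: [638.6, 349.7, 399.6]
eef_rot: [-3.126, -0.028, 3.075]
wrist_force: [0.1, -0.2, 0.0]
finger_gap: 60.3
finger_force: 0.0
[ 0.451  0.855  0.235  0.     2.084 -1.054] z [-0.029  -0.0138 -0.9995] pos [638.6 349.7 399.6] yaw 3.075 F [ 0.1 -0.2  0. ] M [ 0.06 -0.13  0.05] 6.4
```

```bash
python3 -m jog '[[60,[-0.3,0.16,-0.2],0],[60,[-0.3,0.16,-0.2],0],[60,[-0.15,0.08,-0.1],0]]'; python3 -c "from h import *;st()"
```

```text
clock: 6.7
eef_pos: [645.8, 350.0, 399.2]
eef_rot: [-3.138, -0.009, 3.076]
wrist_force: [-0.5, -0.4, -0.2]
finger_gap: 59.6
finger_force: 0.0
[ 4.460e-01  8.560e-01  2.350e-01  2.000e-03  2.060e+00 -1.058e+00] z [-0.0088 -0.0026 -1.    ] pos [645.8 350.  399.2] yaw 3.076 F [-0.5 -0.4 -0.2] M [ 0.06 -0.16  0.03] 6.7
```

```bash
python3 -m jog '[[60,[-0.28,0.1,-0.2],0],[60,[0.6,-0.6,0.4],-0.02],[60,[0.6,-0.8,0.4],-0.02]]'; python3 -c "from h import *;st();go(483.5,104.4,200)"
```

```text
clock: 7.0
eef_pos: [623.2, 317.4, 383.5]
eef_rot: [3.14, -0.002, 3.141]
wrist_force: [0.9, -0.0, 0.6]
finger_gap: 60.2
finger_force: 0.0
[ 0.418  0.66   0.6    0.002  1.883 -1.151] z [-0.0019  0.0013 -1.    ] pos [623.2 317.4 383.5] yaw 3.141 F [ 0.9 -0.   0.6] M [ 0.12 -0.2   0.02] 7.0
units [ 2.783 -4.268  3.671] yaw 3.141 q6 -1.151
```

```bash
python3 -m jog '[[50,[0.5,-0.7,0.3],0],[50,[0.5,-0.7,0.5],0],[50,[0.5,-0.7,0.6],0],[50,[0.5,-0.7,0.6],0],[50,[0.2,-0.4,0.6],0],[50,[0,0,0.2],0],[50,[0,0,0],0]]'; python3 -c "from h import *;st();go(483.5,104.4,200)"
```

```text
clock: 7.7
eef_pos: [528.4, 177.6, 258.3]
eef_rot: [3.14, -0.003, 3.138]
wrist_force: [0.1, -0.1, 1.0]
finger_gap: 50.1
finger_force: 0.0
[ 0.258  0.283  1.42   0.002  1.441 -1.31 ] z [-0.0025  0.0011 -1.    ] pos [528.4 177.6 258.3] yaw 3.138 F [ 0.1 -0.1  1. ] M [ 0.08 -0.13  0.01] 7.7
units [ 0.891 -1.467  1.166] yaw 3.138 q6 -1.31
```

```bash
python3 -m jog '[[50,[0,0,0],-0.0207],[50,[0.4,-0.7,0.5],0],[50,[0.4,-0.7,0.5],0],[50,[0,0,0],0]]'; python3 -c "from h import *;st();go(483.5,104.4,71)"
```

```text
clock: 8.1
eef_pos: [491.3, 103.4, 206.9]
eef_rot: [3.141, -0.005, -3.081]
wrist_force: [0.0, 0.4, -0.4]
finger_gap: 49.9
finger_force: 0.0
[ 1.340e-01  1.950e-01  1.649e+00  1.000e-03  1.304e+00 -1.498e+00] z [-5.4e-03  3.0e-04 -1.0e+00] pos [491.3 103.4 206.9] yaw -3.081 F [ 0.   0.4 -0.4] M [ 0.07 -0.15  0.01] 8.1
units [0.139 0.027 2.718] yaw -3.081 q6 -1.498
```

```bash
python3 -m jog '[[50,[0.14,0.03,0.4],0],[50,[0,0,0.8],0],[50,[0,0,0.8],0],[50,[0,0,0.5],0],[50,[0,0,0.2],0],[16,[0,0,0],0],[16,[0,0,0],0],[16,[0,0,0],0],[16,[0,0,0],0],[16,[0,0,0],0]]' 12; python3 -c "from h import *;st();go(483.5,104.4,71)"
```

```text
clock: 9.1
eef_pos: [486.6, 105.5, 75.1]
eef_rot: [-3.141, 0.001, -3.079]
wrist_force: [2.1, -10.1, 3.4]
finger_gap: 25.0
finger_force: 12.0
[ 1.400e-01  3.390e-01  1.800e+00 -1.000e-03  1.001e+00 -1.492e+00] z [ 1.2e-03 -5.0e-04 -1.0e+00] pos [486.6 105.5  75.1] yaw -3.079 F [  2.1 -10.1   3.4] M [-1.85 -0.46  0.09] 9.1
units [ 0.063 -0.019  0.082] yaw -3.079 q6 -1.492
```

```bash
python3 -m jog '[[16,[0,-0.06,0],0],[16,[-0.1,0,-0.12],0],[16,[-0.1,0,-0.11],0],[16,[-0.12,0,-0.1],0],[16,[-0.12,0,-0.09],0],[16,[-0.135,0,-0.07],0],[16,[-0.135,0,-0.07],0],[16,[-0.145,0,-0.05],0],[16,[-0.145,0,-0.04],0],[16,[0,0,0],0]]' 25; python3 -c "from h import *;st();go(548.5,108.8,125,18.8)"
```

```text
clock: 10.1
eef_pos: [536.6, 106.6, 106.9]
eef_rot: [3.14, -0.0, -3.079]
wrist_force: [-0.3, 0.5, 0.3]
finger_gap: 16.3
finger_force: 0.0
[ 1.280e-01  3.940e-01  1.636e+00  1.000e-03  1.111e+00 -1.505e+00] z [-2.0e-04  1.2e-03 -1.0e+00] pos [536.6 106.6 106.9] yaw -3.079 F [-0.3  0.5  0.3] M [ 0.03 -0.21 -0.01] 10.1
units [-0.241  0.03   0.013] yaw -3.079 q6 -1.505
```

Run:
```python
from h import *
a=camera("top")[:,:,::-1][150:350,200:467];b=camera("scene")[:,:,::-1][170:330,180:393]
cv2.imwrite("pics/f2.png",np.hstack([cv2.resize(a,(400,300),interpolation=2),cv2.resize(b,(400,300),interpolation=2)]))
```

```text
(no output)
```

View pics/f2.png

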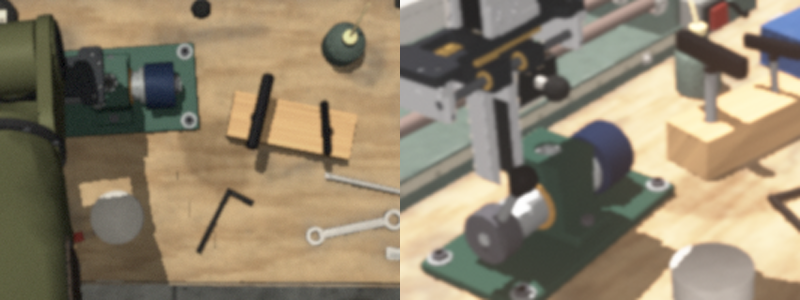

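Run:
```python
from h import *
for a in np.arange(0,1.05,.1):print(round(a,2),proj("scene",[548.5-80*np.sin(a),108.8-5*np.sin(a),45+80*np.cos(a)]).round(1))
```

```text
0.0 [226.1 252.3]
0.1 [229.9 253.9]
0.2 [233.7 255.9]
0.3 [237.5 258.3]
0.4 [241.3 261.2]
0.5 [245.  264.3]
0.6 [248.6 267.9]
0.7 [251.9 271.6]
0.8 [255.1 275.7]
0.9 [258.  279.9]
1.0 [260.6 284.3]
```

```bash
python3 -m jog '[[30,[0,0,-0.3],0],[30,[0,0,-0.8],0],[0,[0.4,0,0],0],[0,[0.8,0.03,0],0],[0,[0.2,0.02,0.3],0],[0,[0,0,0.7],0],[0,[0,0,0.2],0],[0,[0,0,0],0]]' 25; python3 -c "from h import *;st();go(527.5,108.8,112)"
```

```text
clock: 11.0
eef_pos: [464.9, 104.6, 100.4]
eef_rot: [3.141, -0.004, -3.079]
wrist_force: [0.9, 0.6, 0.5]
finger_gap: 0.5
finger_force: 0.0
[ 0.144  0.262  1.835  0.002  1.049 -1.49 ] z [-4.4e-03  8.0e-04 -1.0e+00] pos [464.9 104.6 100.4] yaw -3.079 F [0.9 0.6 0.5] M [ 0.03 -0.17  0.04] 11.0
units [-1.253  0.006 -0.238] yaw -3.079 q6 -1.49
```

```bash
python3 -m jog '[[0,[-0.2,0.02,0],0],[0,[-0.2,0.02,0],0],[0,[-0.1,0,-0.03],0],[0,[-0.1,0,-0.03],0],[0,[-0.1,0,-0.03],0],[0,[-0.1,0,-0.03],0],[0,[-0.1,0,-0.02],0],[0,[-0.1,0,-0.02],0],[0,[-0.1,0,-0.02],0],[0,[-0.1,0,0],0],[0,[0,0,0],0]]' 25
python3 - <<'E'
from h import *
st();go(527.5,108.8,112)
b=camera("scene")[:,:,::-1][170:330,180:393]
cv2.imwrite("pics/f3.png",cv2.resize(b,(640,480),interpolation=2))
E
```

```text
clock: 12.1
eef_pos: [526.3, 110.6, 110.5]
eef_rot: [3.14, -0.001, -3.079]
wrist_force: [-0.1, 0.1, 0.7]
finger_gap: 0.5
finger_force: 0.0
[ 0.138  0.371  1.66   0.002  1.111 -1.495] z [-8.0e-04  1.4e-03 -1.0e+00] pos [526.3 110.6 110.5] yaw -3.079 F [-0.1  0.1  0.7] M [ 0.07 -0.14 -0.05] 12.1
units [-0.021 -0.037 -0.031] yaw -3.079 q6 -1.495
```

View pics/f3.png

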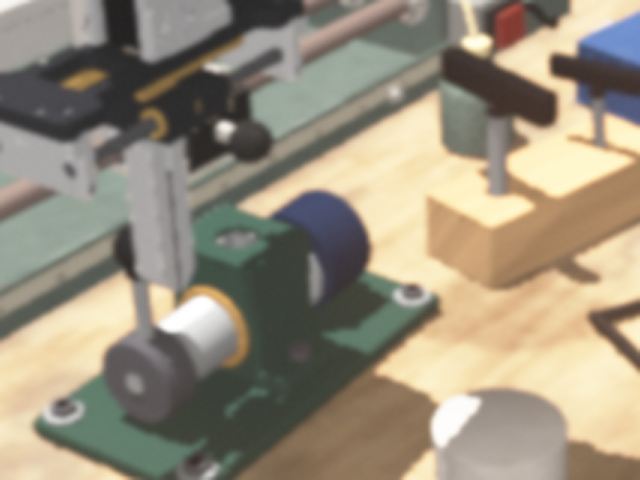

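```bash
python3 -m jog '[[0,[0.5,0,0],0],[0,[0.6,0,-0.3],0],[0,[0.3,-0.8,-0.6],0],[0,[0,-0.8,-0.6],0],[0,[0,-0.9,0],0],[0,[0,-0.9,0],0],[0,[0,-0.9,0],0],[0,[0,-0.6,0],0],[0,[0,0,0],0]]'
python3 - <<'E'
from h import *
st()
b=camera("scene")[:,:,::-1][170:330,180:393];a=camera("top")[:,:,::-1][170:270,210:344]
cv2.imwrite("pics/f4.png",np.hstack([cv2.resize(a,(400,300),interpolation=2),cv2.resize(b,(400,300),interpolation=2)]))
for t in(-.2,-.1,0,.1,.2):
  X=[548.5-80*np.sin(t),108.8-5*np.sin(t),45+80*np.cos(t)];print(t,(proj("top",X)-[210,170])*400/134,(proj("scene",X)-[180,170])*400/213)
E
```

```text
clock: 13.05
eef_pos: [471.4, -139.8, 183.6]
eef_rot: [3.141, -0.001, -3.083]
wrist_force: [1.0, 0.1, 0.5]
finger_gap: 0.5
finger_force: 0.0
[-0.363  0.191  1.709  0.     1.243 -1.992] z [-1.2e-03  6.0e-04 -1.0e+00] pos [ 471.4 -139.8  183.6] yaw -3.083 F [1.  0.1 0.5] M [ 0.02 -0.19  0.05] 13.05
-0.2 [52.77882147 79.18336133] [ 72.73969725 151.05135979]
-0.1 [52.94985503 90.97350494] [ 79.50389425 152.35400658]
0 [ 53.33361124 103.10322371] [ 86.49539651 154.50523127]
0.1 [ 53.92614756 115.42731943] [ 93.63861684 157.49244111]
0.2 [ 54.72055218 127.79724488] [100.85411591 161.29205518]
```

View pics/f4.png

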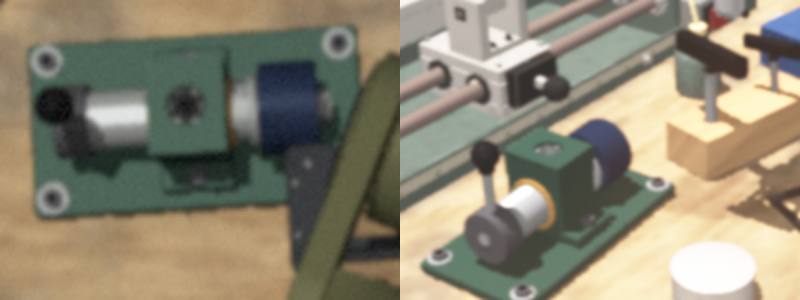

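```bash
python3 -m jog '[[44,[0,0,0],0.044],[44,[0,0,0],0.0445],[44,[0,0,0],0]]'; python3 -c "from h import *;st();go(512,-172,103)"
```

```text
clock: 13.45
eef_pos: [471.5, -135.6, 183.7]
eef_rot: [3.141, -0.002, 2.925]
wrist_force: [0.1, 0.4, 0.9]
finger_gap: 20.9
finger_force: 0.0
[-3.550e-01  1.890e-01  1.712e+00  1.000e-03  1.243e+00 -1.709e+00] z [-0.0014  0.0012 -1.    ] pos [ 471.5 -135.6  183.7] yaw 2.925 F [0.1 0.4 0.9] M [ 0.04 -0.15  0.02] 13.45
units [-0.949 -0.538  1.613] yaw 2.925 q6 -1.709
```

```bash
python3 -m jog '[[44,[-0.4,-0.24,0],0],[44,[-0.4,-0.2,0],0],[44,[-0.15,-0.1,0],0],[44,[0,0,0],0]]'; python3 -c "from h import *;st();go(512,-172,103)"
```

```text
clock: 13.85
eef_pos: [512.2, -173.1, 183.1]
eef_rot: [3.141, -0.003, 2.928]
wrist_force: [0.8, 0.4, -0.8]
finger_gap: 44.1
finger_force: 0.0
[-0.394  0.3    1.574  0.     1.27  -1.752] z [-0.0023  0.0014 -1.    ] pos [ 512.2 -173.1  183.1] yaw 2.928 F [ 0.8  0.4 -0.8] M [ 0.1  -0.13  0.02] 13.85
units [0.004 0.02  1.602] yaw 2.928 q6 -1.752
```

```bash
python3 -m jog '[[44,[0,0.02,0.4],0],[44,[0,0,0.6],0],[44,[0,0,0.4],0],[44,[0,0,0.2],0],[44,[0,0,0],0],[10,[0,0,0],0],[10,[0,0,0],0],[10,[0,0,0],0],[10,[0,0,0],0]]' 40; python3 -c "from h import *;st()"
```

```text
clock: 14.75
eef_pos: [512.3, -172.3, 104.0]
eef_rot: [3.141, -0.001, 2.926]
wrist_force: [-0.3, 1.0, 2.2]
finger_gap: 15.9
finger_force: 40.4
[-3.920e-01  3.850e-01  1.657e+00  1.000e-03  1.101e+00 -1.748e+00] z [-1.e-03  9.e-04 -1.e+00] pos [ 512.3 -172.3  104. ] yaw 2.926 F [-0.3  1.   2.2] M [ 0.69 -0.27  0.08] 14.75
```

```bash
python3 -m jog '[[10,[0,0,-0.2],0],[10,[0,0,-0.5],0],[10,[0,0,-0.7],0],[10,[0,0,-0.6],0],[10,[0,0,-0.2],0],[10,[0,0,0],0]]' 40; python3 -c "from h import *;st();go(553.5,27.5,214)"
```

```text
clock: 15.35
eef_pos: [512.5, -172.5, 214.4]
eef_rot: [3.141, -0.0, 2.926]
wrist_force: [-0.3, -0.5, -4.2]
finger_gap: 15.9
finger_force: 40.0
[-0.393  0.272  1.535  0.     1.334 -1.748] z [-0.e+00  4.e-04 -1.e+00] pos [ 512.5 -172.5  214.4] yaw 2.926 F [-0.3 -0.5 -4.2] M [ 0.04 -0.1   0.04] 15.35
units [0.056 4.082 0.01 ] yaw 2.926 q6 -1.748
```

```bash
python3 -m jog '[[10,[0,0.3,0],0],[10,[0,0.6,0],0],[10,[0,0.7,0],0],[10,[0.05,0.7,0],0],[10,[0,0.7,0],0],[10,[0,0.6,0],0],[10,[0,0.35,0],0],[10,[0,0.1,0],0],[10,[0,0,0],0]]' 40
python3 - <<'E'
from h import *
st();go(553.5,27.5,214)
b=camera("scene")[:,:,::-1];a=camera("top")[:,:,::-1]
cv2.imwrite("pics/f5.png",np.hstack([cv2.resize(b[150:300,200:350],(600,600),interpolation=2)]))
for n in("scene","top"):
  for q in("large_key_tip","setscrew","large_key_handle"):
    r=regions_of(n,q);print(n,q,[(round(d["conf"],2),np.round(d["rect"],1).tolist()) for d in r[:2]])
s=read_state()["eef_pos"]
for dz in(18.8,18.8-112):print((proj("scene",s+[0,0,dz])-[200,150])*4)
print((proj("scene",[553.5,27.5,90])-[200,150])*4)
E
```

```text
clock: 16.25
eef_pos: [552.7, 26.7, 212.4]
eef_rot: [3.141, -0.004, 2.927]
wrist_force: [0.2, 0.1, -4.0]
finger_gap: 15.6
finger_force: 40.0
[-1.900e-02  3.040e-01  1.499e+00  1.000e-03  1.342e+00 -1.375e+00] z [-0.0039  0.0012 -1.    ] pos [552.7  26.7 212.4] yaw 2.927 F [ 0.2  0.1 -4. ] M [ 0.07 -0.15 -0.04] 16.25
units [-0.011  0.02  -0.033] yaw 2.927 q6 -1.375
scene large_key_tip [(0.69, [255.2, 198.8, 38.6, 74.7])]
scene setscrew [(0.38, [260.1, 251.7, 11.2, 6.5])]
scene large_key_handle [(0.77, [253.2, 198.8, 40.1, 74.7])]
top large_key_tip [(0.44, [271.1, 206.7, 98.9, 28.3])]
top setscrew []
top large_key_handle [(0.68, [426.4, 177.2, 33.1, 32.8])]
[220.24611554  89.02706371]
[239.06808693 334.32876798]
[240.08494365 398.08759082]
```

View pics/f5.png

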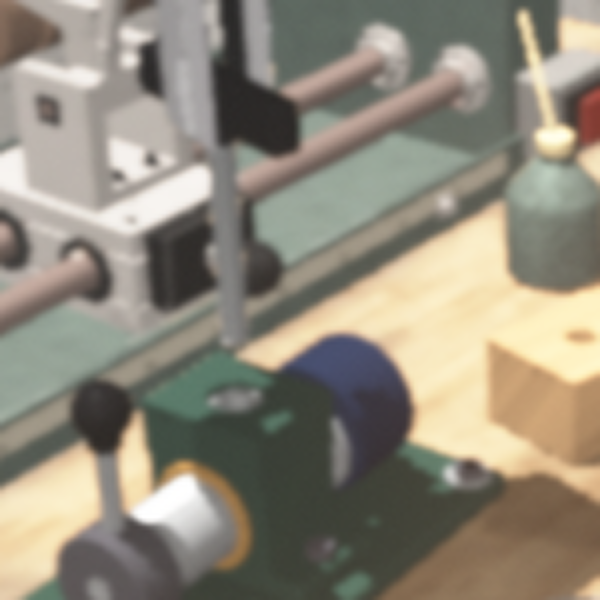

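```bash
python3 -m jog '[[10,[0,0,0],-0.0472],[10,[0,0,0.1],-0.0472],[10,[0,0,0.1],-0.0472],[10,[0,0,0.1],-0.0472],[10,[0,0,0],-0.0472],[10,[0,0,0],-0.0472],[10,[0,0,0],0]]' 40
python3 - <<'E'
from h import *
st();go(554,27.6,195)
b=camera("scene")[:,:,::-1]
cv2.imwrite("pics/f6.png",cv2.resize(b[200:275,210:310],(800,600),interpolation=2))
for z in (88,92):print((proj("scene",[554,27.6,z])-[210,200])*8)
s=read_state()["eef_pos"]
print((proj("scene",s+[0,0,18.8-112])-[210,200])*8)
for d in np.eye(3):print((proj("scene",s+[0,0,-90]+5*d)-proj("scene",s+[0,0,-90]))*8/5)
E
```

```text
clock: 17.35
eef_pos: [553.1, 25.8, 198.7]
eef_rot: [3.14, -0.001, -2.465]
wrist_force: [0.4, -0.4, -3.3]
finger_gap: 15.8
finger_force: 40.0
[-2.000e-02  3.150e-01  1.518e+00  1.000e-03  1.311e+00 -2.267e+00] z [-0.0017  0.0012 -1.    ] pos [553.1  25.8 198.7] yaw -2.465 F [ 0.4 -0.4 -3.3] M [ 0.05 -0.1  -0.02] 17.35
units [-0.036  0.017  0.073] yaw -2.465 q6 -2.267
[398.76755513 403.70787006]
[397.51514748 387.63288805]
[401.82785588 330.83609901]
[-3.44273289 -1.33779012]
[-3.20166336  1.86382354]
[-0.31519951 -4.1009743 ]
```

View pics/f6.png

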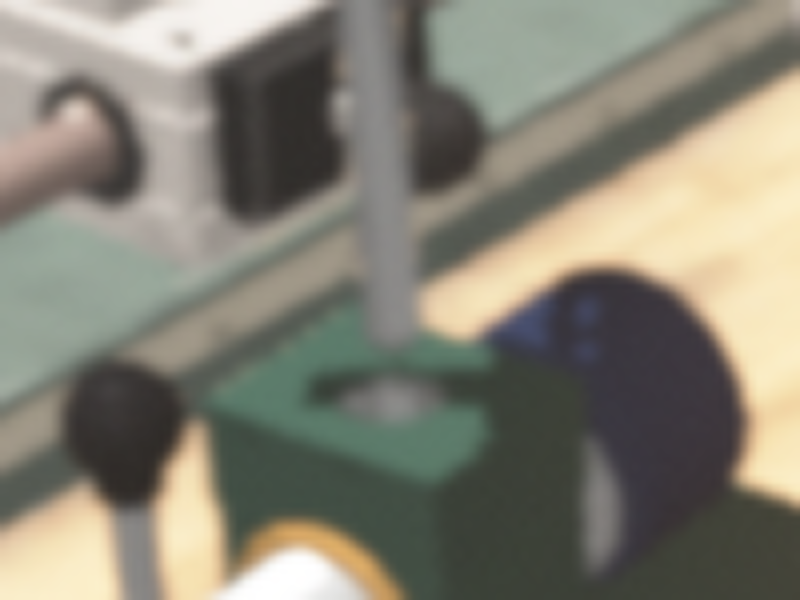

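```bash
python3 -m jog '[[10,[0,0,0.1],0],[10,[0,0,0.1],0],[10,[0,0,0.04],0],[10,[0,0,0],0]]' 40;python3 -m jog '[[10,[0,0,0.03],0],[10,[0,0,0.03],0],[10,[0,0,0],0]]' 40; python3 -c "from h import *;st()"
```

```text
clock: 17.8
eef_pos: [552.9, 26.0, 186.1]
eef_rot: [3.139, -0.001, -2.469]
wrist_force: [-0.7, -0.5, -3.1]
finger_gap: 15.9
finger_force: 40.0
clock: 18.1
eef_pos: [553.1, 26.1, 183.5]
eef_rot: [3.139, -0.001, -2.468]
wrist_force: [-0.4, -0.3, -3.5]
finger_gap: 15.7
finger_force: 40.0
[-2.000e-02  3.280e-01  1.537e+00  1.000e-03  1.279e+00 -2.265e+00] z [-0.002   0.0012 -1.    ] pos [553.1  26.1 183.5] yaw -2.468 F [-0.4 -0.3 -3.5] M [ 0.07 -0.11 -0.05] 18.1
```

```bash
python3 -m jog '[[10,[0,0,0.03],0],[10,[0,0,0.03],0],[10,[0,0,0],0]]' 40;python3 -m jog '[[10,[0,0,0.03],0],[10,[0,0,0.03],0],[10,[0,0,0],0]]' 40; python3 -c "from h import *;st()"
```

```text
clock: 18.4
eef_pos: [553.1, 26.1, 180.5]
eef_rot: [3.14, -0.001, -2.468]
wrist_force: [0.9, 0.1, -3.3]
finger_gap: 15.6
finger_force: 40.0
clock: 18.7
eef_pos: [553.4, 26.0, 177.7]
eef_rot: [3.14, 0.0, -2.468]
wrist_force: [3.0, 0.4, -2.7]
finger_gap: 15.3
finger_force: 40.0
[-2.000e-02  3.330e-01  1.544e+00  1.000e-03  1.266e+00 -2.265e+00] z [-8.0e-04  1.2e-03 -1.0e+00] pos [553.4  26.  177.7] yaw -2.468 F [ 3.   0.4 -2.7] M [ 0.08 -0.9  -0.04] 18.7
```

```bash
python3 -m jog '[[10,[0,0,0.03],0],[10,[0,0,0.03],0],[10,[0,0,0],0]]' 40; python3 -c "from h import *;st();go(554.4,26,173)"
```

```text
clock: 19.0
eef_pos: [553.8, 26.1, 175.9]
eef_rot: [3.141, 0.001, -2.468]
wrist_force: [2.3, 0.9, 7.9]
finger_gap: 15.7
finger_force: 40.0
[-2.000e-02  3.340e-01  1.546e+00  1.000e-03  1.260e+00 -2.265e+00] z [ 8.0e-04  1.2e-03 -1.0e+00] pos [553.8  26.1 175.9] yaw -2.468 F [2.3 0.9 7.9] M [ 0.18 -0.5  -0.07] 19.0
units [-0.009 -0.009  0.057] yaw -2.468 q6 -2.265
```

```bash
python3 -m jog '[[10,[-0.016,-0.012,0],0],[10,[0,0,0],0.02],[10,[0,0,0],0.02],[10,[0,0,0],0.02],[10,[0,0,0],0]]' 40; python3 -c "from h import *;st()"; python3 -m jog '[[10,[0,0,0.01],0.02],[10,[0,0,0],0.02],[10,[0,0,0],0.02],[10,[0,0,0],0]]' 40; python3 -c "from h import *;st()"
```

```text
clock: 19.5
eef_pos: [554.2, 26.3, 175.5]
eef_rot: [3.14, -0.0, -2.658]
wrist_force: [-0.7, 1.1, 4.6]
finger_gap: 15.9
finger_force: 40.0
[-1.900e-02  3.370e-01  1.544e+00  2.000e-03  1.262e+00 -2.074e+00] z [-0.001   0.0016 -1.    ] pos [554.2  26.3 175.5] yaw -2.658 F [-0.7  1.1  4.6] M [ 0.38 -0.01 -0.09] 19.5
clock: 19.9
eef_pos: [554.0, 26.3, 174.4]
eef_rot: [3.14, -0.001, -2.846]
wrist_force: [-1.5, 2.7, 3.3]
finger_gap: 15.7
finger_force: 40.0
[-0.019  0.338  1.545  0.002  1.26  -1.887] z [-0.0018  0.0016 -1.    ] pos [554.   26.3 174.4] yaw -2.846 F [-1.5  2.7  3.3] M [0.6 0.1 0. ] 19.9
```

```bash
python3 -m jog '[[10,[-0.006,0.025,0.02],0],[10,[0,0,0.02],0],[10,[0,0,0],0]]' 40; python3 -c "from h import *;st()"; python3 -m jog '[[10,[0,0,0.01],0.015],[10,[0,0,0.01],0.015],[10,[0,0,0],0.015],[10,[0,0,0],0]]' 40; python3 -c "from h import *;st()"
```

```text
clock: 20.2
eef_pos: [553.8, 27.1, 171.6]
eef_rot: [3.14, -0.002, -2.844]
wrist_force: [0.8, -2.0, -3.6]
finger_gap: 15.4
finger_force: 40.0
[-1.700e-02  3.410e-01  1.548e+00  1.000e-03  1.255e+00 -1.886e+00] z [-2.6e-03  8.0e-04 -1.0e+00] pos [553.8  27.1 171.6] yaw -2.844 F [ 0.8 -2.  -3.6] M [-0.44 -0.3  -0.05] 20.2
clock: 20.6
eef_pos: [553.7, 27.3, 170.6]
eef_rot: [3.14, -0.003, -2.986]
wrist_force: [0.6, 0.0, -4.5]
finger_gap: 15.4
finger_force: 40.0
[-1.700e-02  3.420e-01  1.549e+00  1.000e-03  1.254e+00 -1.744e+00] z [-0.0029  0.0012 -1.    ] pos [553.7  27.3 170.6] yaw -2.986 F [ 0.6  0.  -4.5] M [-0.09 -0.16 -0.  ] 20.6
```

```bash
python3 -m jog '[[10,[0,0,0.03],0],[10,[0,0,0.03],0],[10,[0,0,0],0]]' 40; python3 -m jog '[[10,[0,0,0.03],0],[10,[0,0,0.03],0],[10,[0,0,0],0]]' 40; python3 -c "from h import *;st()"
```

```text
clock: 20.9
eef_pos: [553.8, 27.4, 167.7]
eef_rot: [3.14, -0.002, -2.985]
wrist_force: [0.4, -0.3, -4.8]
finger_gap: 15.2
finger_force: 40.0
clock: 21.2
eef_pos: [554.5, 27.4, 166.5]
eef_rot: [3.14, 0.0, -2.986]
wrist_force: [-3.4, -0.8, 7.7]
finger_gap: 15.6
finger_force: 40.0
[-1.700e-02  3.450e-01  1.554e+00  1.000e-03  1.242e+00 -1.744e+00] z [ 1.0e-04  1.2e-03 -1.0e+00] pos [554.5  27.4 166.5] yaw -2.986 F [-3.4 -0.8  7.7] M [-0.08  0.8  -0.04] 21.2
```

```bash
python3 -m jog '[[10,[0,0,-0.02],0],[10,[0,0,0],0.03],[10,[0,0,0],0.03],[10,[0,0,0.001],0.04],[10,[0,0,0.001],0.04],[10,[0,0,0],0]]' 40; python3 -c "from h import *;st()"; python3 -m jog '[[10,[0,0,0.001],0.04],[10,[0,0,0.001],0.04],[10,[0,0,0.001],0.04],[10,[0,0,0.001],0.04],[10,[0,0,0.001],0.04],[10,[0,0,0.001],0.04],[10,[0,0,0.001],0.04],[10,[0,0,0.001],0.04],[10,[0,0,0.001],0.04],[10,[0,0,0],0]]' 40; python3 -c "from h import *;st()"
```

```text
clock: 21.8
eef_pos: [554.1, 27.6, 166.6]
eef_rot: [3.14, -0.002, 2.856]
wrist_force: [-1.5, 1.1, 4.3]
finger_gap: 15.5
finger_force: 40.0
[-0.017  0.345  1.554  0.002  1.243 -1.302] z [-0.0011  0.0016 -1.    ] pos [554.1  27.6 166.6] yaw 2.856 F [-1.5  1.1  4.3] M [0.37 0.5  0.01] 21.8
clock: 22.8
eef_pos: [554.5, 28.0, 166.1]
eef_rot: [3.141, -0.002, 1.728]
wrist_force: [0.5, 4.8, 3.3]
finger_gap: 16.0
finger_force: 40.0
[-0.017  0.346  1.555  0.003  1.241 -0.175] z [-1.0e-04  2.4e-03 -1.0e+00] pos [554.5  28.  166.1] yaw 1.728 F [0.5 4.8 3.3] M [ 1.34 -0.37 -0.  ] 22.8
```

```bash
python3 -m jog '[[10,[0.022,0,0],0],[10,[0,0,0.001],0.03],[10,[0,0,0.001],0.03],[10,[0,0,0.001],0.03],[10,[0,0,0.001],0.02],[10,[0,0,0],0]]' 40; python3 -c "from h import *;st()"
```

```text
clock: 23.4
eef_pos: [554.5, 28.5, 165.9]
eef_rot: [3.141, -0.001, 1.384]
wrist_force: [3.6, 4.3, 4.8]
finger_gap: 15.5
finger_force: 40.0
[-1.500e-02  3.460e-01  1.555e+00  1.000e-03  1.240e+00  1.710e-01] z [ 4.0e-04  1.3e-03 -1.0e+00] pos [554.5  28.5 165.9] yaw 1.384 F [3.6 4.3 4.8] M [ 0.81 -1.1   0.04] 23.4
```

```bash
python3 -m jog '[[10,[0,0,0.001],0.01],[10,[0,0,0.001],0.01],[10,[0,0,0],0]]' 40; python3 -c "from h import *;st()"
```

```text
clock: 23.7
eef_pos: [554.5, 28.5, 165.9]
eef_rot: [3.141, -0.001, 1.322]
wrist_force: [3.7, 3.8, 5.4]
finger_gap: 15.8
finger_force: 40.0
[-1.500e-02  3.460e-01  1.555e+00  1.000e-03  1.240e+00  2.330e-01] z [ 5.0e-04  1.3e-03 -1.0e+00] pos [554.5  28.5 165.9] yaw 1.322 F [3.7 3.8 5.4] M [ 0.86 -1.12  0.06] 23.7
```

```bash
python3 -m jog '[[10,[0.02,0.014,-0.008],0],[10,[0,0,0],0.01],[10,[0,0,0],0.01],[10,[0,0,0],0.01],[10,[0,0,0],0]]' 40; python3 -c "from h import *;st()"
```

```text
clock: 24.2
eef_pos: [555.0, 29.1, 165.9]
eef_rot: [-3.14, -0.0, 1.226]
wrist_force: [3.3, -0.1, 5.0]
finger_gap: 15.8
finger_force: 40.0
[-1.400e-02  3.480e-01  1.552e+00  1.000e-03  1.243e+00  3.300e-01] z [-1.1e-03  7.0e-04 -1.0e+00] pos [555.   29.1 165.9] yaw 1.226 F [ 3.3 -0.1  5. ] M [ 0.3  -0.85  0.1 ] 24.2
```

```bash
python3 -m jog '[[10,[0,0,0],0.01],[10,[0,0,0],0.01],[10,[0,0,0],0]]' 40; python3 -c "from h import *;st()"
```

```text
clock: 24.5
eef_pos: [555.0, 29.1, 165.9]
eef_rot: [-3.14, -0.0, 1.163]
wrist_force: [3.7, 0.4, 3.8]
finger_gap: 15.8
finger_force: 40.0
[-1.400e-02  3.480e-01  1.552e+00  1.000e-03  1.242e+00  3.930e-01] z [-1.1e-03  8.0e-04 -1.0e+00] pos [555.   29.1 165.9] yaw 1.163 F [3.7 0.4 3.8] M [ 0.17 -1.05  0.02] 24.5
```

```bash
python3 -m jog '[[10,[0,0.01,0],0.01],[10,[0,0,0],0.01],[10,[0,0,0],0]]' 40; python3 -c "from h import *;st();print(read_state()['effort'][5])"
```

```text
clock: 24.8
eef_pos: [555.3, 29.0, 165.8]
eef_rot: [-3.14, -0.0, 1.1]
wrist_force: [1.6, 0.3, 5.5]
finger_gap: 16.0
finger_force: 40.0
[-1.400e-02  3.490e-01  1.551e+00  1.000e-03  1.243e+00  4.560e-01] z [-0.0016  0.001  -1.    ] pos [555.3  29.  165.8] yaw 1.1 F [1.6 0.3 5.5] M [ 0.29 -0.72  0.04] 24.8
0.5659394524991512
```

```bash
python3 -m jog '[[10,[0,0,0],0.01],[10,[0,0,0],0.005],[10,[0,0,0],0]]' 40; python3 -c "from h import *;st();print(read_state()['effort'][5])"
```

```text
clock: 25.1
eef_pos: [555.3, 29.0, 165.8]
eef_rot: [-3.14, -0.0, 1.053]
wrist_force: [3.4, 1.5, 4.8]
finger_gap: 15.7
finger_force: 40.0
[-1.400e-02  3.490e-01  1.551e+00  1.000e-03  1.243e+00  5.030e-01] z [-0.0015  0.001  -1.    ] pos [555.3  29.  165.8] yaw 1.053 F [3.4 1.5 4.8] M [ 0.31 -0.75  0.09] 25.1
0.3166165016591549
```

```bash
python3 -m jog '[[10,[0,0,0],0.01],[10,[0,0,0],0.005],[10,[0,0,0],0]]' 40; python3 -c "from h import *;st();print(read_state()['effort'][5])"
```

```text
clock: 25.4
eef_pos: [555.3, 28.9, 165.8]
eef_rot: [-3.14, -0.0, 1.005]
wrist_force: [2.6, 1.6, 5.6]
finger_gap: 15.7
finger_force: 40.0
[-1.400e-02  3.490e-01  1.551e+00  1.000e-03  1.243e+00  5.510e-01] z [-0.0014  0.001  -1.    ] pos [555.3  28.9 165.8] yaw 1.005 F [2.6 1.6 5.6] M [ 0.27 -0.8   0.02] 25.4
0.32404549419879913
```

```bash
python3 -m jog '[[10,[0,0,0],0.01],[10,[0,0,0],0],[10,[0,0,0],0]]' 40; python3 -c "from h import *;st();print(read_state()['effort'][5])"
```

```text
clock: 25.7
eef_pos: [555.3, 28.9, 165.8]
eef_rot: [-3.14, -0.0, 0.974]
wrist_force: [3.4, 0.2, 5.3]
finger_gap: 15.4
finger_force: 40.0
[-1.400e-02  3.490e-01  1.551e+00  1.000e-03  1.243e+00  5.820e-01] z [-0.0014  0.001  -1.    ] pos [555.3  28.9 165.8] yaw 0.974 F [3.4 0.2 5.3] M [ 0.22 -0.89  0.09] 25.7
0.13753817416727543
```

```bash
python3 -m jog '[[10,[0,0,0],0.01],[10,[0,0,0],0.003],[10,[0,0,0],0]]' 40; python3 -c "from h import *;st();print(read_state()['effort'][5])"
```

```text
clock: 26.0
eef_pos: [555.3, 29.0, 165.8]
eef_rot: [-3.14, 0.0, 0.934]
wrist_force: [2.9, 0.4, 4.5]
finger_gap: 16.0
finger_force: 40.0
[-1.400e-02  3.490e-01  1.551e+00  1.000e-03  1.243e+00  6.230e-01] z [-1.4e-03  9.0e-04 -1.0e+00] pos [555.3  29.  165.8] yaw 0.934 F [2.9 0.4 4.5] M [ 0.12 -0.94  0.18] 26.0
0.3706991672515869
```

```bash
python3 -m jog '[[10,[0,0,0],0.01],[10,[0,0,0],0.003],[10,[0,0,0],0]]' 40; python3 -c "from h import *;st();print(read_state()['effort'][5])"
```

```text
clock: 26.3
eef_pos: [555.4, 29.0, 165.8]
eef_rot: [-3.14, 0.0, 0.893]
wrist_force: [2.4, 1.2, 4.9]
finger_gap: 15.5
finger_force: 40.1
[-1.400e-02  3.490e-01  1.551e+00  1.000e-03  1.243e+00  6.640e-01] z [-0.0013  0.001  -1.    ] pos [555.4  29.  165.8] yaw 0.893 F [2.4 1.2 4.9] M [ 0.12 -1.02  0.25] 26.3
0.45599394477903843
```

```bash
python3 -m jog '[[10,[0,0,0],0.006],[10,[0,0,0],0.003],[10,[0,0,0],0]]' 40; python3 -c "from h import *;st();print(read_state()['effort'][5])"
```

```text
clock: 26.6
eef_pos: [555.4, 29.0, 165.8]
eef_rot: [-3.14, 0.0, 0.865]
wrist_force: [2.8, -0.1, 5.9]
finger_gap: 15.6
finger_force: 40.1
[-1.400e-02  3.490e-01  1.551e+00  1.000e-03  1.243e+00  6.920e-01] z [-1.3e-03  9.0e-04 -1.0e+00] pos [555.4  29.  165.8] yaw 0.865 F [ 2.8 -0.1  5.9] M [ 0.13 -0.95  0.26] 26.6
0.49984507262706757
```

```bash
python3 -m jog '[[10,[0,0,0],0.005],[10,[0,0,0],0],[10,[0,0,0],0]]' 40; python3 -c "from h import *;st();print(read_state()['effort'][5])"
```

```text
clock: 26.9
eef_pos: [555.3, 28.9, 165.8]
eef_rot: [-3.14, 0.0, 0.849]
wrist_force: [3.5, 0.1, 5.0]
finger_gap: 15.8
finger_force: 40.1
[-1.400e-02  3.490e-01  1.551e+00  1.000e-03  1.243e+00  7.070e-01] z [-1.4e-03  9.0e-04 -1.0e+00] pos [555.3  28.9 165.8] yaw 0.849 F [3.5 0.1 5. ] M [ 0.14 -0.97  0.31] 26.9
0.3853034321218729
```

```bash
python3 -m jog '[[10,[0,0,0],0.006],[10,[0,0,0],0.004],[10,[0,0,0],0]]' 40; python3 -c "from h import *;st();print(read_state()['effort'][5])"
```

```text
clock: 27.2
eef_pos: [555.4, 29.0, 165.8]
eef_rot: [-3.14, 0.0, 0.817]
wrist_force: [3.5, 1.3, 5.4]
finger_gap: 16.0
finger_force: 40.1
[-1.400e-02  3.490e-01  1.551e+00  1.000e-03  1.243e+00  7.390e-01] z [-1.4e-03  9.0e-04 -1.0e+00] pos [555.4  29.  165.8] yaw 0.817 F [3.5 1.3 5.4] M [ 0.14 -0.98  0.43] 27.2
0.6524158827960491
```

```bash
python3 -m jog '[[10,[0,0,0],0.006],[10,[0,0,0],0.002],[10,[0,0,0],0]]' 40; python3 -c "from h import *;st();print(read_state()['effort'][5])"
```

```text
clock: 27.5
eef_pos: [555.4, 29.0, 165.8]
eef_rot: [-3.14, 0.0, 0.793]
wrist_force: [3.6, 0.9, 5.7]
finger_gap: 15.7
finger_force: 40.2
[-1.400e-02  3.490e-01  1.551e+00  1.000e-03  1.243e+00  7.640e-01] z [-1.3e-03  8.0e-04 -1.0e+00] pos [555.4  29.  165.8] yaw 0.793 F [3.6 0.9 5.7] M [ 0.14 -0.98  0.53] 27.5
0.61415059491992
```

```bash
python3 -m jog '[[10,[0,0,0],0.004],[10,[0,0,0],0],[10,[0,0,0],0]]' 40; python3 -c "from h import *;st()"; python3 -m jog '[[16,[0,0,0],0],[20,[0,0,0],0],[44,[0,0,0],0],[44,[0,0,0],0],[44,[0,0,0],0],[44,[0,0,0],0]]' 5
python3 - <<'E'
from h import *
st();b=camera("scene")[:,:,::-1]
cv2.imwrite("pics/f7.png",cv2.resize(b[150:300,190:390],(800,600),interpolation=2))
E
```

```text
clock: 27.8
eef_pos: [555.4, 28.9, 165.8]
eef_rot: [-3.14, 0.0, 0.78]
wrist_force: [4.5, -0.5, 4.8]
finger_gap: 15.8
finger_force: 40.2
[-1.400e-02  3.490e-01  1.551e+00  1.000e-03  1.243e+00  7.760e-01] z [-1.3e-03  8.0e-04 -1.0e+00] pos [555.4  28.9 165.8] yaw 0.78 F [ 4.5 -0.5  4.8] M [ 0.14 -1.    0.56] 27.8
clock: 28.4
eef_pos: [555.1, 29.0, 165.5]
eef_rot: [-3.139, 0.001, 0.778]
wrist_force: [0.2, -0.3, 0.2]
finger_gap: 43.6
finger_force: 0.0
[-1.400e-02  3.490e-01  1.552e+00  1.000e-03  1.243e+00  7.780e-01] z [-0.0023  0.0012 -1.    ] pos [555.1  29.  165.5] yaw 0.778 F [ 0.2 -0.3  0.2] M [-0.01 -0.    0.02] 28.4
```

View pics/f7.png

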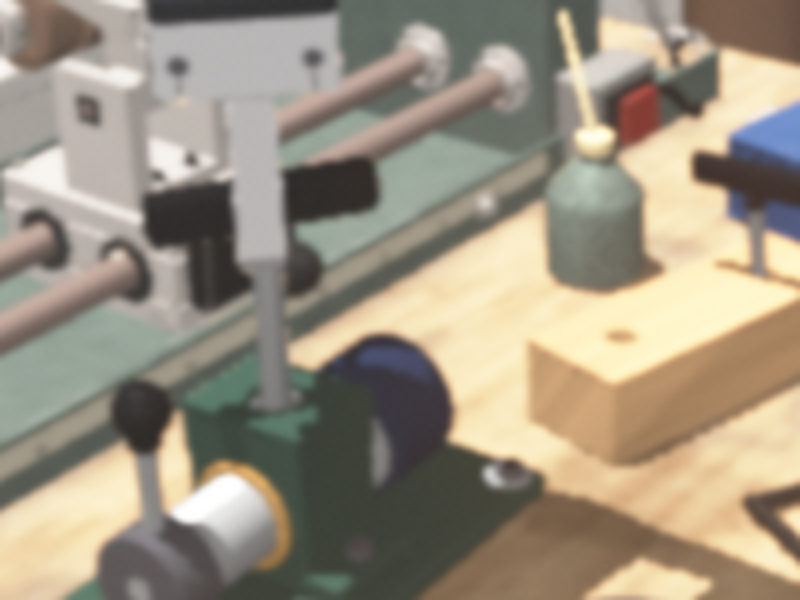

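The view shows the key's shank in the screw at about (275,400) and the ball lever upright at (140,415). The stand, the small key and the oil can look undisturbed. I'll retreat straight up.

```bash
python3 -m jog '[[44,[0,0,-0.1],0],[44,[0,0,-0.3],0],[44,[0,0,-0.6],0],[44,[0,0,-0.8],0],[44,[0,0,-0.6],0],[44,[0,0,0],0],[44,[0,0,0],0],[44,[0,0,0],0]]'
python3 - <<'E'
from h import *
st();b=camera("scene")[:,:,::-1];a=camera("top")[:,:,::-1]
cv2.imwrite("pics/f8.png",cv2.resize(b[150:300,190:390],(800,600),interpolation=2))
E
```

```text
clock: 29.25
eef_pos: [555.0, 28.9, 284.5]
eef_rot: [-3.138, 0.002, 0.778]
wrist_force: [-0.3, -0.5, 0.4]
finger_gap: 44.1
finger_force: 0.0
[-1.400e-02  2.680e-01  1.379e+00  1.000e-03  1.498e+00  7.790e-01] z [-0.0037  0.0012 -1.    ] pos [555.   28.9 284.5] yaw 0.778 F [-0.3 -0.5  0.4] M [ 0.02 -0.05  0.  ] 29.25
```

View pics/f8.png

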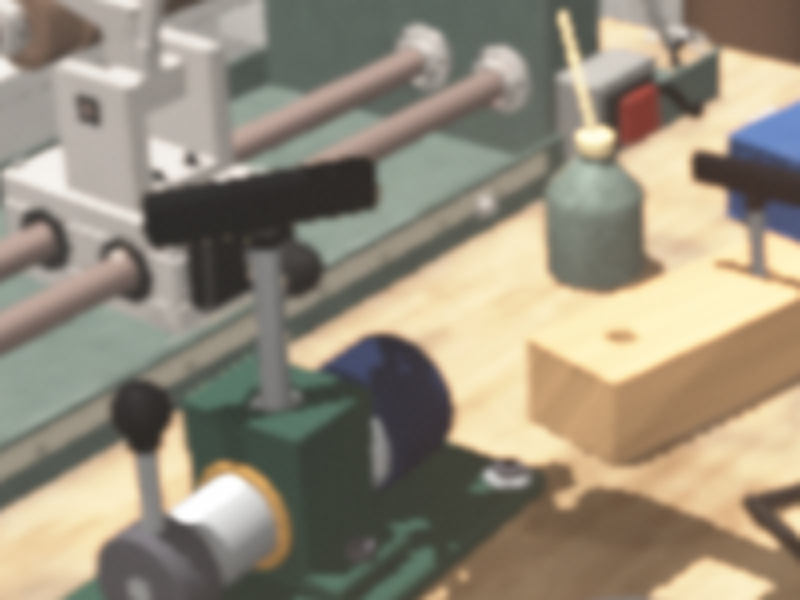

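The key stands upright in the screw at (275,395), the lever is upright at (140,415), and the hand is clear of everything. I'm handing the job in.

```bash
python3 -c "from cell import *;print(sign_off())"
```

```text
the job is handed in; nothing more can be done
None
```

The job is handed in at about 29 s with no verdict returned: the ball lever stands upright, the setscrew is nipped up to about 0.55 N m at the wrist, and the larger key stands in its socket with the hand clear; an early turn ran joint 6 to its limit (it read -2.554 against -2.55).

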